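# Unlock the control-material case and slide its cover open

## Robot

A 6-joint arm with a two-finger parallel gripper is mounted at the origin on the work surface. World frame = base frame: x ahead of the robot, y to its left, z up, the work surface at z = 0. Lengths are in m, angles in degrees, forces in N, time in s.
With the tool pointing down it reaches from about 0.35 to 0.975 m from the base axis. Payload 4.9 kg.
Tool frame: the origin (TCP) lies midway between the tips of the shut fingers; the grasp point (between the pads) lies 19 mm behind it; z points along the fingers, y is the line along which they close (so a half turn about z gives the same grasp; the last joint's range is limited). The gripper opens to 85 mm and grips with 20 to 120 N. Pads are 22 mm wide; open, the fingers measure 114 mm over their backs; the gripper's body (76 mm by 85 mm) begins 54 mm behind the grasp point. The pads swing forward as they close: fully open they stand 13 mm farther back than shut.
Start: joints at [63.14, 3.019, 92.412, -0, 84.569, -6.818], TCP at [0.214, 0.587, 0.231] pointing down, gripper open.
Joint ranges: [-172.51, 172.51], [-57.92, 126.97], [3.15, 148.05], [-58.71, 238.71], [5.1, 150.11], [-179.66, 179.66]. Speed limits (degrees/s): [147.25, 147.25, 180, 180, 180, 180].

## Interface

Orientations are given as [roll, pitch, yaw] about the fixed x, y, z axes, in that order (R = Rz(yaw) Ry(pitch) Rx(roll)).
In Python, from rig import observe, snapshot, get_calibration, r gives the robot as it stands.
- The arm moves only by the tool step_arm, never from a script. Its argument "steps" is a list of rows, each an object of numbers: "x", "y", "z": the shift along the tool's x, y, z in mm; "rx", "ry", "rz": the turn, a rotation vector about the tool's x, y, z in degrees. A call has 1 to 10 rows; each row is the pose to reach, as a shift and turn from the pose commanded when the call began, along the tool's axes at that moment; what a row does not reach only later rows make up. A row lasts 1/12 s, in which the tool goes at most 41.7 mm and 7.16 degrees, less where a joint would pass 70% of its speed; a pose out of reach is approached as far as the arm can. A call with a gripper value outside its range is refused whole. "grip" is the finger opening in mm, from 0 to 85.4, set as the call begins (left out, the last holds). The fingers move at their own pace and stop on an object; the grip force is fixed at half the most. Time passes only in rows, so rows that repeat a pose let the fingers close. It gives the time, the measured TCP pose, the force, the opening and the grip force at its end, in the units of the state.
- observe(): the state, without advancing time (a new reading comes with each control period).
- snapshot(name): name is "scene" or "top"; returns the picture (480x640x3 uint8, red, green, blue); there is no depth.
- get_calibration(name): a dict with "fx", "fy", "cx", "cy" (pixels), "R" (3x3) and "t" (3): a world point X has camera coordinates R X + t. Camera axes: x right, y down, z forward; pixel columns grow to the right and rows downward; lengths in m; the calibration is good to about 2 mm. A picture is of the moment at which its call begins. get_calibration takes no time and is no camera call.
- r.sign_off(): hands the job in; it is judged then, once.
The state is a dict: "clock": time; "joints": joint angles; "dq": joint speeds; "effort": joint torques, N m; "tcp_pos": TCP position; "tcp_rot": TCP orientation; "ft_force": force on the tool from outside, world axes, zero at the start; "wrist_torque": the same for the moment, N m; "finger_gap": finger opening in m; "grasp_force": force on a finger pad.
Only numpy, scipy, OpenCV 4.12 (cv2) and the standard library are available. Lean on these libraries where they do the work, as an engineer would, in place of code of your own. Each camera call takes 0.05 s, during which the arm holds its last target. There are 200 camera calls.

## Task

Take the flat-headed key from the key stand, push it fully down into the lock of the cream case and turn it clockwise as far as it goes, so that the bolt inside lets go of the cover. Then push the grey sliding cover all the way open by its fin, leaving the key turned and fully home in the lock. Leave the two other keys in the stand, and do not shift the jar or the tube rack.

Things in the scene. Friction and masses are not known exactly. Their poses are not given: they have to be found in the camera images.
- case: Fixed cream case, 200 x 260 x 80 mm (x, y, z). Origin under its centre, z up. In its frame: the front strip (x -100 to -36 mm, top 80 mm high) carries the steel lock face (52 x 52 mm); behind it the +y half is a compartment shut by the sliding cover, the -y half a low deck (66 mm high) over which the cover slides. Position and yaw vary.
- keyway (a point): Centre of the key slot at the top of the lock face, 80 mm above the bench, at (-68, 30, 80) mm in the case frame; axes as the case's. Slot straight down, 9 mm along case x, 27 mm along case y, through a fixed 12 mm face whose top 4 mm flare out by 3 mm on each side; the turning core below has the same slot.
- lock_core (a joint): Angle of the lock's core: 0 locked, in line with the slot (every start); grows clockwise from above; stop at 1.30 rad; stays where left; takes 0.06 N m. Turn it only with the key fully down (collar on the face): higher up the blade binds in the face. Turned, it cannot be pulled out. Key play up to 0.15 rad, so the key turns up to 1.45 rad. The bolt frees the cover from 0.96 rad.
- cover (a joint): Travel of the grey sliding cover towards case -y: 0 shut (every start), 0.12 m fully open, at its stop. Held by the bolt while locked (1 to 3 mm of play); unlocked it slides with 2 N of friction plus 4 N per m/s and stays where left. Plate 129 x 128 mm, its top 75 mm above the bench.
- fin (a point): Middle of the top edge of the cover's upright grey fin, moving with the cover: 100 mm along case x, 10 mm thick along case y, 30 mm high above the cover plate; top edge 105 mm above the bench. Shut, it is at (30, 108, 105) mm in the case frame. Push its +y face towards case -y; 16 mm of cover plate lie behind it, then open bench. Axes as the case's.
- stand: Fixed aluminium key stand, base 80 x 200 mm, 70 mm high: a plate (70 x 200 mm) on two end legs with three oblong holes (12 x 30 mm) at y = -62, 0 and 62 mm, in which the three keys hang upright by their collars. Origin under its centre, z up. Position and yaw vary.
- key: The case key: 91 mm, 60 to 130 g, upright, either way round fits. Origin on its axis under its 40 mm round collar (4 mm thick), z up, 70 mm above the bench at the start. Grey flat head 12 (x) x 40 (y) mm, 4 to 48 mm up. Below: neck 6 mm round to -15 mm, blade 6 (x) x 24 (y) mm to -38, tip 3.5 x 16 mm to -43. In any of the stand's holes, yaw within 0.1 rad of the stand's.
- spare_round: Another key: round knob head 32 mm across, 44 mm tall, round 10 mm shank, same collar, same materials; origin as for key. It does not fit the lock. Stays in the stand.
- spare_ring: Another key: upright ring head 40 mm wide and 44 mm tall of 8 mm bar, square 8 mm shank, same collar; origin as for key. Not for this lock. Stays in the stand.
- reagent: White-capped jar, 52 mm wide, 75 mm tall, standing near the stand on its +x side; origin under its centre. Stays where it is.
- tube_rack: White rack of capped sample tubes, 70 x 200 x 99 mm, far side of the bench; origin under its centre. Stays where it is.
Things that resemble listed ones, but are neither listed nor needed, are in the scene too. Leave any blue, orange or red look-alike of the key alone.

How it is judged:
By the outcome, as a careful person would: the job done as asked, in the order asked, and still so for the second after the job is handed in, with the robot touching nothing.
It also fails if it takes over 54 s, if anything falls off the work surface, if the arm or the gripper's body presses on something with over 40 N, if the wrist force passes 120 N, or if a joint passes its speed limit or range.

## Working session

There is one attempt and no reset: what is moved stays moved. The work goes in short steps, Python scripts to look and compute and a tool call to move; the robot and the scene stay as the last step left them, time stands still between calls to the robot, and variables do not carry over. Pictures are saved under pics/ and viewed, at most 10 in all, crops included, and the job is handed in when it is done.

Besides the shell and the picture viewer there is one more tool, called after "Request:" as a command line: name --argument value ..., lists and objects as JSON in quotes. step_arm: Moves the arm, as the interface text tells. Its arguments: {"type":"object","properties":{"steps":{"type":"array"},"grip":{"type":"number"}},"required":["steps"]}

```bash
mkdir -p pics
python3 - <<'E'
from rig import observe,snapshot,get_calibration
import cv2
for n in("scene","top"):
    cv2.imwrite(f"pics/{n}0.png",cv2.cvtColor(snapshot(n),cv2.COLOR_RGB2BGR))
    c=get_calibration(n);print(n,c)
s=observe();print({k:s[k] for k in("clock","tcp_pos","tcp_rot","finger_gap")})
E
```

```text
scene {'fx': 482.51245290019654, 'fy': 482.51245290019654, 'cx': 316.2645301793537, 'cy': 243.5690576958443, 'R': array([[-0.1892117 ,  0.98191688, -0.00617914],
       [ 0.77193431,  0.14485365, -0.61897887],
       [-0.60689073, -0.12188794, -0.78538333]]), 't': array([ 0.09575822, -0.42832373,  1.23666394])}
top {'fx': 464.44155797248567, 'fy': 464.44155797248567, 'cx': 321.7077176934812, 'cy': 233.94741414599306, 'R': array([[-0.00476333, -0.99983459, -0.01755303],
       [-0.98464545,  0.00775262, -0.17439392],
       [ 0.17450116,  0.01645281, -0.9845195 ]]), 't': array([0.02641638, 0.6230485 , 0.90996741])}
{'clock': 0.1, 'tcp_pos': array([0.21391639, 0.58664292, 0.23019053]), 'tcp_rot': array([-1.79893124e+02, -1.22933697e-02,  1.59958532e+02]), 'finger_gap': 0.085487881742704}
```

View pics/scene0.png

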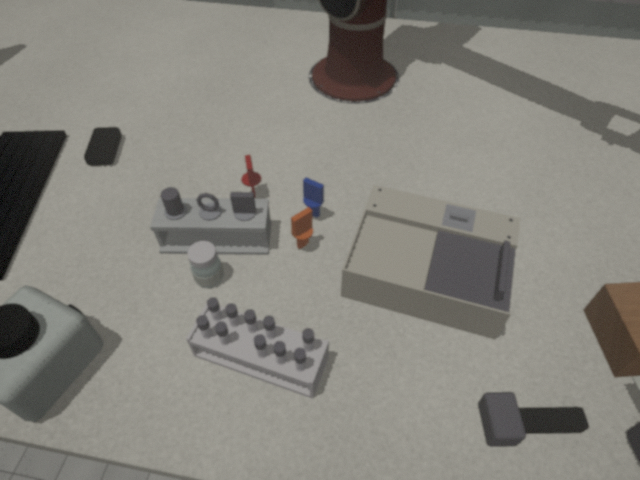

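View pics/top0.png

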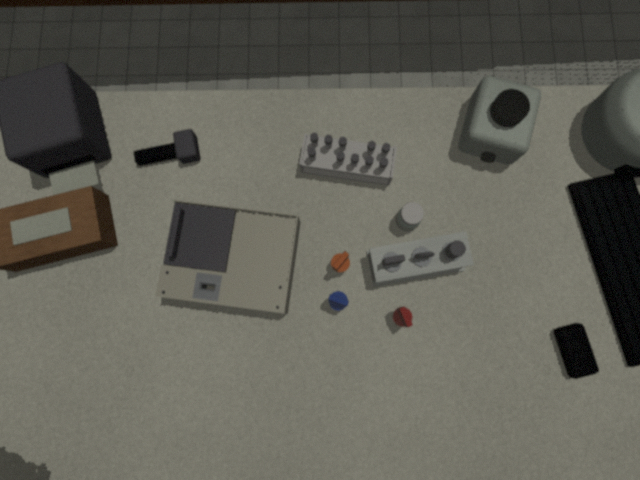

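The key (flat head) shows at scene (244,202) and top (392,261). The lock is at scene (459,217) and top (207,286). The ring and knob keys are further right in the top view, and the red, blue and orange decoys stand on the bench. I'll look at enlarged crops for exact pixels.

Run:
```python
import cv2,numpy as np
t=cv2.imread("pics/top0.png");s=cv2.imread("pics/scene0.png")
def crop(im,x,y,w,h,k):
    c=cv2.resize(im[y:y+h,x:x+w],None,fx=k,fy=k,interpolation=cv2.INTER_CUBIC)
    c=cv2.convertScaleAbs(c,alpha=1.5)
    for i in range(0,w,10):
        cv2.line(c,(i*k,0),(i*k,4 if i%50 else 10),(0,0,255),1)
        if i%20==0: cv2.putText(c,str(x+i),(i*k,20),0,.35,(0,0,255),1)
    for i in range(0,h,10):
        cv2.line(c,(0,i*k),(5,i*k),(0,0,255),1)
        if i%20==0:cv2.putText(c,str(y+i),(6,i*k+4),0,.35,(0,0,255),1)
    return c
cv2.imwrite("pics/a.png",crop(t,150,195,160,120,5))
b=np.vstack([crop(t,365,225,120,60,5),crop(s,145,180,120,60,5)]);cv2.imwrite("pics/b.png",b)
cv2.imwrite("pics/c.png",crop(s,335,180,200,150,4))
```

```text
(no output)
```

View pics/a.png

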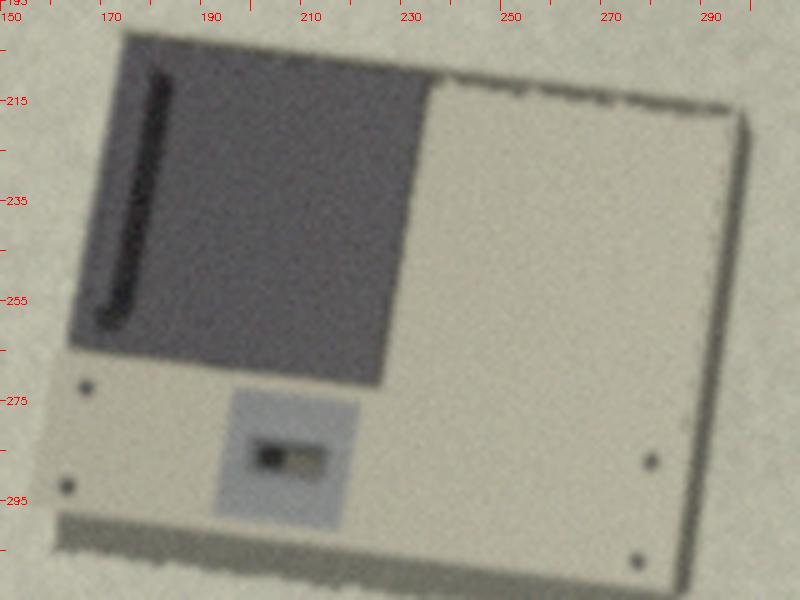

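View pics/b.png

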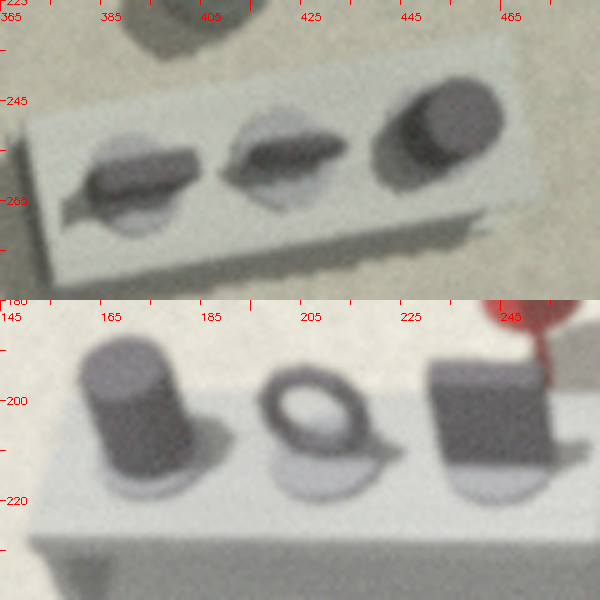

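View pics/c.png

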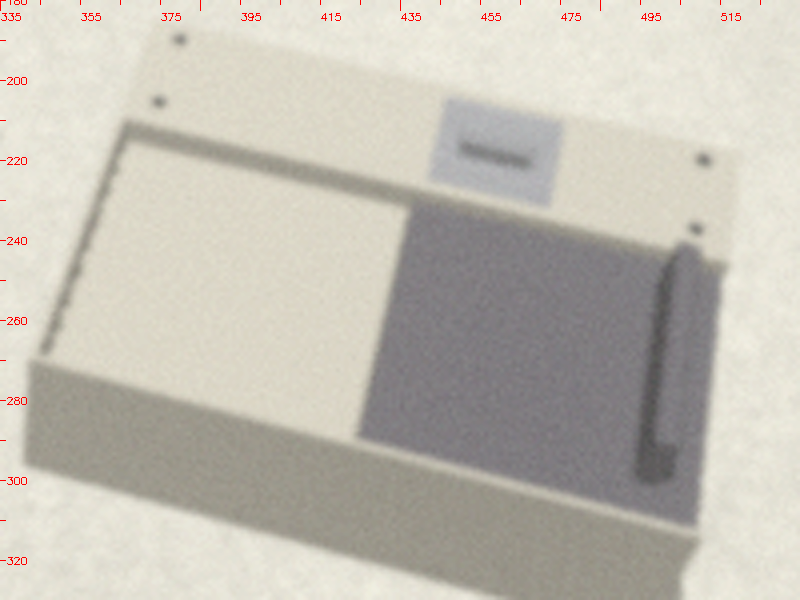

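The lock face corners in top are about (196.6,272.8), (222,275.4), (218,301), (192.4,298.4), and the slot is centred near (207.5,286.7). The key's collar is at about (392.4,262) in top and (244.6,214) in scene. Next I measure with masks and rays.

```bash
cat > h.py <<'E'
import numpy as np,cv2
from rig import get_calibration
C={n:get_calibration(n) for n in("scene","top")}
def ray(n,p):
    c=C[n];d=c["R"].T@np.array([(p[0]-c["cx"])/c["fx"],(p[1]-c["cy"])/c["fy"],1])
    return -c["R"].T@c["t"],d
def plane(n,p,z):
    o,d=ray(n,p);return o+d*(z-o[2])/d[2]
def tri(ps,pt):
    (a,u),(b,v)=ray("scene",ps),ray("top",pt)
    k=np.linalg.lstsq(np.c_[u,-v],b-a,rcond=None)[0]
    A,B=a+k[0]*u,b+k[1]*v
    return (A+B)/2,np.linalg.norm(A-B)
def proj(n,X):
    c=C[n];q=c["R"]@X+c["t"];return q[:2]/q[2]*[c["fx"],c["fy"]]+[c["cx"],c["cy"]]
def quad(mask):
    cs,_=cv2.findContours(mask.astype(np.uint8),0,1);c=max(cs,key=cv2.contourArea)
    h=cv2.convexHull(c);
    for e in np.arange(.01,.2,.005):
        a=cv2.approxPolyDP(h,e*cv2.arcLength(h,True),True)
        if len(a)==4:break
    return a[:,0],cv2.contourArea(c),c
E
python3 - <<'E'
from h import *
np.set_printoptions(precision=4,suppress=True)
I={n:cv2.GaussianBlur(cv2.imread(f"pics/{n}0.png"),(3,3),0).astype(int) for n in C}
box={"top":(150,195,310,315),"scene":(335,180,535,330)}
Q={}
for n in C:
    x,y,X,Y=box[n];c=I[n][y:Y,x:X];br=c[...,0]-c[...,2];g=c.sum(2)/3
    lock=(br>3)&(g>(85 if n=="top" else 120))
    lock=cv2.morphologyEx(lock.astype(np.uint8),cv2.MORPH_OPEN,np.ones((3,3)))
    lock=cv2.morphologyEx(lock,cv2.MORPH_CLOSE,np.ones((9,9)))
    q,a,ct=quad(lock);m=cv2.moments(ct);cen=np.array([m["m10"],m["m01"]])/m["m00"]+[x,y]
    print(n,"lock",(q+[x,y]).tolist(),a,cen,"plane.08",plane(n,cen,.08));Q[n]=cen
print("lock tri",tri(Q["scene"],Q["top"]))
f=lambda o,k,x,y,yo=0:np.array([o[0]+x/k,o[1]+(y-yo)/k])
T=lambda x,y:f((150,195),5,x,y); S=lambda x,y:f((335,180),4,x,y)
# case features
P={"lockTL":(S(564,119),T(233,389)),  # placeholder: scene corners rotated 180ish
}
sc=dict(a=S(446,97),b=S(565,119),c=S(551,207),d=S(428,182))
tp=dict(a=T(340,530),b=T(212,517),c=T(233,389),d=T(360,402))
for k in sc: print("lock",k,tri(sc[k],tp[k]))
for nm,s,t in [("cover in",S(410,205),T(382,387)),("cover far",S(357,437),T(430,75)),("slot",S(495,154),T(288,459)),
  ("screw1",S(180,40),T(637,561)),("screw2",S(159,102),T(651,461)),("screw3",S(703,160),T(67,486)),("screw4",S(696,229),T(86,387))]:
    print(nm,tri(s,t))
K=lambda x,y:f((145,180),5,x,y,300);KT=lambda x,y:f((365,225),5,x,y)
print("collar plane",plane("scene",K(498,469),.074),plane("top",KT(137,186),.074),tri(K(498,469),KT(137,186)))
print("headtop",tri(K(487,374),KT(152,170)))
print("knob top",tri(K(125,370),KT(465,116)))
for p in [(25,122),(55,287),(540,193),(510,38)]: print("stand",plane("top",KT(*p),.07))
for p in [(107,165),(197,152),(199,178),(108,193)]: print("head",plane("top",KT(*p),.118))
for p in [(430,362),(543,362),(546,387),(430,387)]: print("headS",plane("scene",K(*p),.118))
E
```

```text
Traceback (most recent call last):
  File "h.py", line 17, in quad
    cs,_=cv2.findContours(mask.astype(np.uint8),0,1);c=max(cs,key=cv2.contourArea)
                                                       ~~~^^^^^^^^^^^^^^^^^^^^^^^^
ValueError: max() iterable argument is empty
```

Run:
```python
from h import *
np.set_printoptions(precision=4,suppress=True)
I={n:cv2.GaussianBlur(cv2.imread(f"pics/{n}0.png"),(5,5),0).astype(int) for n in C}
box={"top":(150,270,310,310),"scene":(430,200,490,236)}
Q={}
for n,s in (("top",(198,276)),("scene",(447,210))):
    print(n,"lockpix",I[n][s[1],s[0]],"cream",I[n][s[1],s[0]-12])
    x,y,X,Y=box[n];c=I[n][y:Y,x:X];br=c[...,0]-c[...,2]
    d=I[n][s[1],s[0]];e=I[n][s[1],s[0]-12];thr=((d[0]-d[2])+(e[0]-e[2]))/2
    lock=(br>thr).astype(np.uint8)
    lock=cv2.morphologyEx(lock,cv2.MORPH_OPEN,np.ones((3,3)))
    lock=cv2.morphologyEx(lock,cv2.MORPH_CLOSE,np.ones((9,9)))
    q,a,ct=quad(lock);m=cv2.moments(ct);cen=np.array([m["m10"],m["m01"]])/m["m00"]+[x,y]
    print(n,"lock",(q+[x,y]).tolist(),a,cen,"plane.08",plane(n,cen,.08));Q[n]=cen
print("lock tri",tri(Q["scene"],Q["top"]))
f=lambda o,k,x,y,yo=0:np.array([o[0]+x/k,o[1]+(y-yo)/k])
T=lambda x,y:f((150,195),5,x,y); S=lambda x,y:f((335,180),4,x,y)
sc=dict(a=S(446,97),b=S(565,119),c=S(551,207),d=S(428,182))
tp=dict(a=T(340,530),b=T(212,517),c=T(233,389),d=T(360,402))
for k in sc: print("lock",k,tri(sc[k],tp[k]))
for nm,s,t in [("cover in",S(410,205),T(382,387)),("cover far",S(357,437),T(430,75)),("slot",S(495,154),T(288,459)),
  ("screw1",S(180,40),T(637,561)),("screw2",S(159,102),T(651,461)),("screw3",S(703,160),T(67,486)),("screw4",S(696,229),T(86,387))]:
    print(nm,tri(s,t))
K=lambda x,y:f((145,180),5,x,y,300);KT=lambda x,y:f((365,225),5,x,y)
print("collar plane",plane("scene",K(498,469),.074),plane("top",KT(137,186),.074),tri(K(498,469),KT(137,186)))
print("headtop",tri(K(487,374),KT(152,170)))
print("knob top",tri(K(125,370),KT(465,116)))
for p in [(25,122),(55,287),(540,193),(510,38)]: print("stand",plane("top",KT(*p),.07))
for p in [(107,165),(197,152),(199,178),(108,193)]: print("head",plane("top",KT(*p),.118))
for p in [(430,362),(543,362),(546,387),(430,387)]: print("headS",plane("scene",K(*p),.118))
```

```text
top lockpix [89 90 89] cream [100 113 115]
top lock [[224, 270], [216, 300], [193, 297], [196, 270]] 717.0 [207.3821 284.2427] plane.08 [0.5187 0.2505 0.08  ]
scene lockpix [121 120 120] cream [133 143 147]
scene lock [[447, 200], [475, 211], [471, 235], [438, 235]] 817.5 [456.8518 220.1521] plane.08 [0.5203 0.2489 0.08  ]
lock tri (array([0.5189, 0.25  , 0.0787]), np.float64(0.001659932635897422))
lock a (array([0.4855, 0.2295, 0.0792]), np.float64(0.002305635768610728))
lock b (array([0.4909, 0.2803, 0.0808]), np.float64(0.002434781052728298))
lock c (array([0.5417, 0.2743, 0.0798]), np.float64(0.0022569526775383726))
lock d (array([0.5363, 0.2233, 0.0787]), np.float64(0.0023019577704008467))
cover in (array([0.543 , 0.2171, 0.0699]), np.float64(0.0033112048650525625))
cover far (array([0.6706, 0.1999, 0.0771]), np.float64(0.003798998037946999))
slot (array([0.5138, 0.2515, 0.0775]), np.float64(0.001976119319300617))
screw1 (array([0.4727, 0.1108, 0.0801]), np.float64(0.0014347097164527816))
screw2 (array([0.512 , 0.1058, 0.0796]), np.float64(0.0015483941602804808))
screw3 (array([0.5035, 0.3386, 0.0803]), np.float64(0.0015387586527228403))
screw4 (array([0.5429, 0.3334, 0.08  ]), np.float64(0.0020488646405535213))
collar plane [ 0.5682 -0.1158  0.074 ] [ 0.5611 -0.1196  0.074 ] (array([ 0.5617, -0.1197,  0.0662]), np.float64(0.001944662183054023))
headtop (array([ 0.562 , -0.1181,  0.1153]), np.float64(0.0036771349684100903))
knob top (array([ 0.5823, -0.2398,  0.1148]), np.float64(0.002416431672936101))
stand [ 0.5879 -0.0756  0.07  ]
stand [ 0.5211 -0.0861  0.07  ]
stand [ 0.5576 -0.2817  0.07  ]
stand [ 0.621  -0.2734  0.07  ]
head [ 0.5642 -0.1024  0.118 ]
head [ 0.569 -0.137  0.118]
head [ 0.559  -0.1374  0.118 ]
head [ 0.5534 -0.1025  0.118 ]
headS [ 0.5624 -0.1358  0.118 ]
headS [ 0.5554 -0.0981  0.118 ]
headS [ 0.5665 -0.0939  0.118 ]
headS [ 0.5737 -0.1324  0.118 ]
```

Both views agree on these positions:
- **Key:** about (0.562, -0.118), yaw about 9.6°, head top at z ≈ 0.116.
- **Keyway:** about (0.5137, 0.2517, 0.080), case yaw about -7.7°.

Now I'll move above the key.

```bash
cat >> h.py <<'E'
def go(x,y,z,yaw):
    "shift (mm) and rotvec (deg) in tool axes to a tool-down pose"
    from rig import observe
    from scipy.spatial.transform import Rotation as Ro
    s=observe();R=Ro.from_euler("xyz",s["tcp_rot"],degrees=True)
    d=R.inv().apply(np.array([x,y,z])-s["tcp_pos"])*1000
    w=(R.inv()*Ro.from_euler("xyz",[180,0,yaw],degrees=True)).as_rotvec(degrees=True)
    print("clock %.2f"%s["clock"],"pos",s["tcp_pos"].round(4),"rot",s["tcp_rot"].round(2),"F",np.round(s["ft_force"],1),"gap",round(s["finger_gap"],4),"\n shift",d.round(1),"turn",w.round(2))
E
python3 -c "
from h import *
go(.562,-.1185,.2,99.6)"
```

```text
clock 0.10 pos [0.2139 0.5866 0.2302] rot [-1.7989e+02 -1.0000e-02  1.5996e+02] F [ 0.4  0.2 -0.7] gap 0.0855 
 shift [-568.7 -543.1   31.1] turn [-1.000e-01  5.000e-02  6.036e+01]
```

Request:
step_arm --steps '[{"x": -569,"y": -543,"z": 31,"rz": 60.4},{"x": -569,"y": -543,"z": 31,"rz": 60.4},{"x": -569,"y": -543,"z": 31,"rz": 60.4},{"x": -569,"y": -543,"z": 31,"rz": 60.4},{"x": -569,"y": -543,"z": 31,"rz": 60.4},{"x": -569,"y": -543,"z": 31,"rz": 60.4},{"x": -569,"y": -543,"z": 31,"rz": 60.4},{"x": -569,"y": -543,"z": 31,"rz": 60.4},{"x": -569,"y": -543,"z": 31,"rz": 60.4},{"x": -569,"y": -543,"z": 31,"rz": 60.4}]' --grip 50

```text
validation failed for argument at $.st...
```

```bash
python3 -c "
from h import *
go(.562,-.1185,.2,99.6)"
```

```text
clock 0.10 pos [0.2139 0.5866 0.2302] rot [-1.7989e+02 -1.0000e-02  1.5996e+02] F [ 0.4  0.2 -0.7] gap 0.0855 
 shift [-568.7 -543.1   31.1] turn [-1.000e-01  5.000e-02  6.036e+01]
```

Request:
step_arm --steps '[{"x": -29,"y": -27,"z": 2,"rx": 0,"ry": 0,"rz": 3},{"x": -58,"y": -54,"z": 4,"rx": 0,"ry": 0,"rz": 6}]' --grip 50

```text
clock: 0.27
tcp_pos: [0.2496, 0.5163, 0.2262]
tcp_rot: [-179.9, -0.0, 154.0]
ft_force: [0.4, 0.2, -0.2]
finger_gap: 0.0639
grasp_force: 0.0
```

Request:
step_arm --steps '[{"x": -100,"y": -90,"z": 6,"rz": 10},{"x": -100,"y": -90,"z": 6,"rz": 10},{"x": -100,"y": -90,"z": 6,"rz": 10}]'

```text
validation failed for argument at $.st...
```

```bash
python3 -c "
from h import *
go(.562,-.1185,.2,99.6)"
```

```text
clock 0.27 pos [0.2496 0.5163 0.2262] rot [-1.7991e+02 -1.0000e-02  1.5400e+02] F [ 0.4  0.2 -0.2] gap 0.0639 
 shift [-559.  -433.5   26.8] turn [-8.00e-02  4.00e-02  5.44e+01]
```

Six keys per row seem to be required. I'll include them all.

Request:
step_arm --steps '[{"x": -559,"y": -433,"z": 27,"rx": 0,"ry": 0,"rz": 54.4},{"x": -559,"y": -433,"z": 27,"rx": 0,"ry": 0,"rz": 54.4},{"x": -559,"y": -433,"z": 27,"rx": 0,"ry": 0,"rz": 54.4},{"x": -559,"y": -433,"z": 27,"rx": 0,"ry": 0,"rz": 54.4},{"x": -559,"y": -433,"z": 27,"rx": 0,"ry": 0,"rz": 54.4},{"x": -559,"y": -433,"z": 27,"rx": 0,"ry": 0,"rz": 54.4},{"x": -559,"y": -433,"z": 27,"rx": 0,"ry": 0,"rz": 54.4},{"x": -559,"y": -433,"z": 27,"rx": 0,"ry": 0,"rz": 54.4},{"x": -559,"y": -433,"z": 27,"rx": 0,"ry": 0,"rz": 54.4},{"x": -559,"y": -433,"z": 27,"rx": 0,"ry": 0,"rz": 54.4}]'

```text
clock: 1.1
tcp_pos: [0.4341, 0.1409, 0.2111]
tcp_rot: [180.0, -0.0, 99.6]
ft_force: [0.3, -0.1, 0.5]
finger_gap: 0.0501
grasp_force: 0.0
```

```bash
python3 -c "
from h import *
go(.562,-.1185,.2,99.6)"
```

```text
clock 1.10 pos [0.4341 0.1409 0.2111] rot [179.99  -0.    99.55] F [ 0.3 -0.1  0.5] gap 0.0501 
 shift [-277.1   83.1   11.1] turn [ 0.01 -0.   -0.05]
```

Request:
step_arm --steps '[{"x": -277,"y": 83,"z": 11,"rx": 0,"ry": 0,"rz": 0},{"x": -277,"y": 83,"z": 11,"rx": 0,"ry": 0,"rz": 0},{"x": -277,"y": 83,"z": 11,"rx": 0,"ry": 0,"rz": 0},{"x": -277,"y": 83,"z": 11,"rx": 0,"ry": 0,"rz": 0},{"x": -277,"y": 83,"z": 11,"rx": 0,"ry": 0,"rz": 0},{"x": -277,"y": 83,"z": 11,"rx": 0,"ry": 0,"rz": 0},{"x": -277,"y": 83,"z": 11,"rx": 0,"ry": 0,"rz": 0},{"x": -277,"y": 83,"z": 35,"rx": 0,"ry": 0,"rz": 0},{"x": -277,"y": 83,"z": 60,"rx": 0,"ry": 0,"rz": 0},{"x": -277,"y": 83,"z": 60,"rx": 0,"ry": 0,"rz": 0}]'

```text
clock: 1.93
tcp_pos: [0.5583, -0.1161, 0.145]
tcp_rot: [-179.5, -0.3, 99.5]
ft_force: [-0.5, 0.3, -1.5]
finger_gap: 0.0499
grasp_force: 0.0
```

Run:
```python
from h import *
from rig import snapshot
go(.562,-.1185,.083,99.6)
t=cv2.cvtColor(snapshot("top"),cv2.COLOR_RGB2BGR);s=cv2.cvtColor(snapshot("scene"),cv2.COLOR_RGB2BGR)
a=cv2.resize(t[190:310,340:480],None,fx=4,fy=4,interpolation=2)[:,:]
b=cv2.resize(s[130:250,160:300],None,fx=4,fy=4,interpolation=2)
c=cv2.resize(np.hstack([a,b]),(800,343));cv2.imwrite("pics/d.png",cv2.convertScaleAbs(c,alpha=1.5))
```

```text
clock 1.93 pos [ 0.5583 -0.1161  0.145 ] rot [-179.45   -0.3    99.47] F [-0.5  0.3 -1.5] gap 0.0499 
 shift [-3.3  3.9 62. ] turn [-0.55 -0.3  -0.13]
```

View pics/d.png

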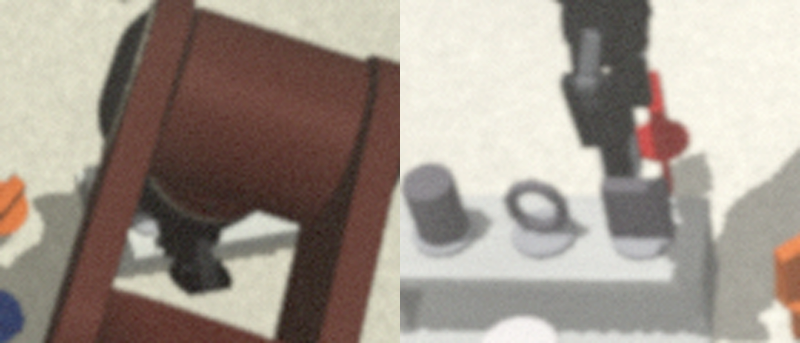

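The scene view shows the fingers straddling the flat head front to back, above it. I'll let the arm settle and measure again.

Request:
step_arm --steps '[{"x": 0,"y": 0,"z": 0,"rx": 0,"ry": 0,"rz": 0},{"x": 0,"y": 0,"z": 0,"rx": 0,"ry": 0,"rz": 0},{"x": 0,"y": 0,"z": 0,"rx": 0,"ry": 0,"rz": 0}]'

```text
clock: 2.28
tcp_pos: [0.5628, -0.1163, 0.1535]
tcp_rot: [179.8, 0.1, 99.6]
ft_force: [0.1, -0.5, 0.1]
finger_gap: 0.05
grasp_force: 0.0
```

```bash
python3 -c "
from h import *
go(.562,-.1185,.083,99.6)"
```

```text
clock 2.28 pos [ 0.5628 -0.1163  0.1535] rot [1.7984e+02 9.0000e-02 9.9600e+01] F [ 0.1 -0.5  0.1] gap 0.05 
 shift [-1.9 -1.3 70.5] turn [0.16 0.09 0.  ]
```

Request:
step_arm --steps '[{"x": -2,"y": -1,"z": 15,"rx": 0,"ry": 0,"rz": 0},{"x": -2,"y": -1,"z": 33,"rx": 0,"ry": 0,"rz": 0},{"x": -2,"y": -1,"z": 50,"rx": 0,"ry": 0,"rz": 0},{"x": -2,"y": -1,"z": 62,"rx": 0,"ry": 0,"rz": 0},{"x": -2,"y": -1,"z": 69,"rx": 0,"ry": 0,"rz": 0},{"x": -2,"y": -1,"z": 69,"rx": 0,"ry": 0,"rz": 0},{"x": -2,"y": -1,"z": 69,"rx": 0,"ry": 0,"rz": 0},{"x": -2,"y": -1,"z": 69,"rx": 0,"ry": 0,"rz": 0}]'

```text
clock: 2.95
tcp_pos: [0.5621, -0.1188, 0.0838]
tcp_rot: [179.9, 0.1, 99.6]
ft_force: [0.5, -0.2, -0.0]
finger_gap: 0.0501
grasp_force: 0.0
```

```bash
python3 -c "
from h import *
go(.562,-.1185,.083,99.6)"
```

```text
clock 2.95 pos [ 0.5621 -0.1188  0.0838] rot [1.7989e+02 6.0000e-02 9.9560e+01] F [ 0.5 -0.2 -0. ] gap 0.0501 
 shift [ 0.3 -0.   0.8] turn [ 0.11  0.06 -0.04]
```

Request:
step_arm --steps '[{"x": 0,"y": 0,"z": 0,"rx": 0,"ry": 0,"rz": 0},{"x": 0,"y": 0,"z": 0,"rx": 0,"ry": 0,"rz": 0},{"x": 0,"y": 0,"z": 0,"rx": 0,"ry": 0,"rz": 0},{"x": 0,"y": 0,"z": 0,"rx": 0,"ry": 0,"rz": 0},{"x": 0,"y": 0,"z": 0,"rx": 0,"ry": 0,"rz": 0},{"x": 0,"y": 0,"z": 0,"rx": 0,"ry": 0,"rz": 0}]' --grip 0

```text
clock: 3.45
tcp_pos: [0.5617, -0.1188, 0.0833]
tcp_rot: [179.9, 0.0, 99.6]
ft_force: [-0.2, 0.4, 4.5]
finger_gap: 0.0111
grasp_force: 59.1
```

```bash
python3 -c "
from h import *
go(.562,-.1185,.2,99.6)"
```

```text
clock 3.45 pos [ 0.5617 -0.1188  0.0833] rot [1.7993e+02 4.0000e-02 9.9560e+01] F [-0.2  0.4  4.5] gap 0.0111 
 shift [ 1.000e-01  4.000e-01 -1.167e+02] turn [ 0.07  0.04 -0.04]
```

The key is gripped. Lifting.

Request:
step_arm --steps '[{"x": 0,"y": 0,"z": -8,"rx": 0,"ry": 0,"rz": 0},{"x": 0,"y": 0,"z": -20,"rx": 0,"ry": 0,"rz": 0},{"x": 0,"y": 0,"z": -38,"rx": 0,"ry": 0,"rz": 0},{"x": 0,"y": 0,"z": -58,"rx": 0,"ry": 0,"rz": 0},{"x": 0,"y": 0,"z": -80,"rx": 0,"ry": 0,"rz": 0},{"x": 0,"y": 0,"z": -100,"rx": 0,"ry": 0,"rz": 0},{"x": 0,"y": 0,"z": -115,"rx": 0,"ry": 0,"rz": 0},{"x": 0,"y": 0,"z": -117,"rx": 0,"ry": 0,"rz": 0},{"x": 0,"y": 0,"z": -117,"rx": 0,"ry": 0,"rz": 0},{"x": 0,"y": 0,"z": -117,"rx": 0,"ry": 0,"rz": 0}]'

```text
clock: 4.28
tcp_pos: [0.5606, -0.1184, 0.1987]
tcp_rot: [-179.9, -0.0, 99.6]
ft_force: [0.2, 0.5, -0.0]
finger_gap: 0.0109
grasp_force: 58.8
```

```bash
python3 -c "
from h import *
go(.5137,.2517,.2,82.3)"
```

```text
clock 4.28 pos [ 0.5606 -0.1184  0.1987] rot [-1.7993e+02 -3.0000e-02  9.9560e+01] F [ 0.2  0.5 -0. ] gap 0.0109 
 shift [372.8  15.2  -1.2] turn [-0.07 -0.02 17.26]
```

Request:
step_arm --steps '[{"x": 20,"y": 1,"z": -1,"rx": 0,"ry": 0,"rz": 2},{"x": 55,"y": 3,"z": -1,"rx": 0,"ry": 0,"rz": 4},{"x": 95,"y": 4,"z": -1,"rx": 0,"ry": 0,"rz": 6},{"x": 135,"y": 6,"z": -1,"rx": 0,"ry": 0,"rz": 8},{"x": 175,"y": 7,"z": -1,"rx": 0,"ry": 0,"rz": 10},{"x": 215,"y": 9,"z": -1,"rx": 0,"ry": 0,"rz": 12},{"x": 255,"y": 11,"z": -1,"rx": 0,"ry": 0,"rz": 14},{"x": 295,"y": 12,"z": -1,"rx": 0,"ry": 0,"rz": 16},{"x": 330,"y": 14,"z": -1,"rx": 0,"ry": 0,"rz": 17.3},{"x": 358,"y": 15,"z": -1,"rx": 0,"ry": 0,"rz": 17.3}]'

```text
clock: 5.12
tcp_pos: [0.5146, 0.2392, 0.1982]
tcp_rot: [-179.8, 0.1, 82.3]
ft_force: [0.1, -0.3, -1.7]
finger_gap: 0.0114
grasp_force: 58.8
```

Request:
step_arm --steps '[{"x": 10,"y": 0,"z": 0,"rx": 0,"ry": 0,"rz": 0},{"x": 15,"y": 0,"z": 0,"rx": 0,"ry": 0,"rz": 0},{"x": 15,"y": 0,"z": 0,"rx": 0,"ry": 0,"rz": 0},{"x": 15,"y": 0,"z": 0,"rx": 0,"ry": 0,"rz": 0},{"x": 15,"y": 0,"z": 0,"rx": 0,"ry": 0,"rz": 0},{"x": 15,"y": 0,"z": 0,"rx": 0,"ry": 0,"rz": 0}]'

```text
clock: 5.62
tcp_pos: [0.5188, 0.2505, 0.2002]
tcp_rot: [-180.0, 0.0, 82.1]
ft_force: [1.2, -0.6, -0.8]
finger_gap: 0.0111
grasp_force: 58.8
```

Run:
```python
from h import *
from rig import snapshot
go(.5137,.2517,.13,82.3)
t=cv2.cvtColor(snapshot("top"),cv2.COLOR_RGB2BGR);s=cv2.cvtColor(snapshot("scene"),cv2.COLOR_RGB2BGR)
cv2.imwrite("pics/t1.png",t);cv2.imwrite("pics/s1.png",s)
print(proj("scene",np.array([.5137,.2517,.187])),proj("top",np.array([.5137,.2517,.187])))
k=5
def crop(im,x,y,w,h):
    c=cv2.convertScaleAbs(cv2.resize(im[y:y+h,x:x+w],None,fx=k,fy=k,interpolation=2),alpha=1.5)
    for i in range(0,w,10):cv2.putText(c,str(x+i),(i*k,10),0,.3,(0,0,255),1)
    for i in range(0,h,10):cv2.putText(c,str(y+i),(0,i*k+4),0,.3,(0,0,255),1)
    return c
cv2.imwrite("pics/e.png",np.hstack([crop(s,420,140,80,110),crop(t,170,220,80,110)]))
```

```text
clock 5.62 pos [0.5188 0.2505 0.2002] rot [-1.7999e+02  2.0000e-02  8.2150e+01] F [ 1.2 -0.6 -0.8] gap 0.0111 
 shift [ 0.5 -5.2 70.2] turn [-0.01  0.02 -0.15]
[474.1539092  171.85930434] [190.83066239 283.00452627]
```

View pics/e.png

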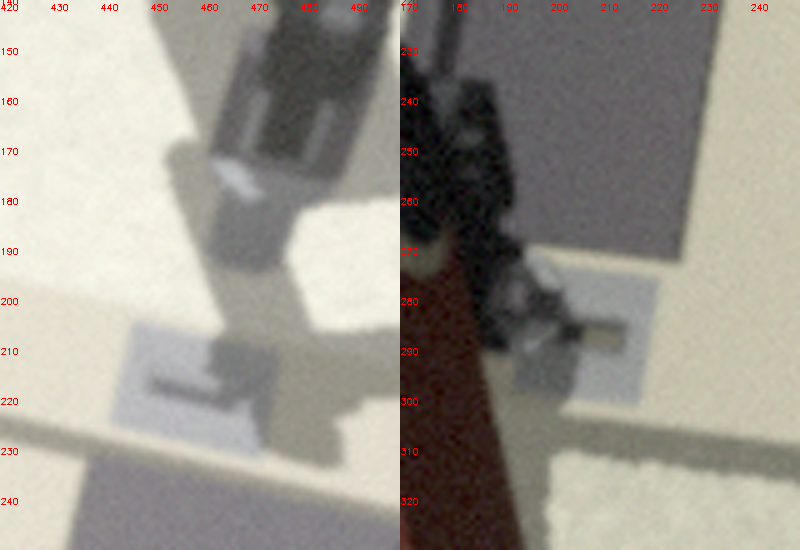

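The scene crop shows the blade under the collar, spanning roughly columns 461–476 and ending near row 194. The slot sits at about (458,218). I compare the blade with where it should be if the key sits centred under the TCP.

Run:
```python
from h import *
np.set_printoptions(precision=1,suppress=True)
c=np.array([.5188,.2505]);a=np.radians(-7.9);ex=np.array([np.cos(a),np.sin(a)]);ey=np.array([-np.sin(a),np.cos(a)])
P=lambda u,v,z:np.r_[c+ex*u/1e3+ey*v/1e3,.187+z/1e3]
for n in("scene","top"):
  for nm,l in dict(blade=[(0,-12,-38),(0,12,-38),(3,-12,-20),(3,12,-20)],tip=[(0,-8,-43),(0,8,-43)],head=[(6,-20,4),(6,20,4),(6,-20,48),(6,20,48)],collar=[(0,-20,2),(0,20,2),(20,0,0),(0,0,0)]).items():
    print(n,nm,[proj(n,P(*q)).round(1).tolist() for q in l])
s=cv2.imread("pics/s1.png").astype(int).sum(2)//3
print(s[166:206:2,452:490:2])
```

```text
scene blade [[459.9, 189.7], [475.1, 193.1], [462.3, 182.9], [477.7, 186.3]]
scene tip [[461.7, 192.4], [471.8, 194.7]]
scene head [[460.3, 171.8], [486.9, 177.6], [467.2, 149.7], [495.1, 155.5]]
scene collar [[460.6, 170.2], [486.9, 175.9], [471.7, 182.7], [473.4, 174.0]]
top blade [[204.0, 282.5], [191.3, 280.8], [201.7, 280.2], [188.7, 278.4]]
top tip [[202.6, 282.4], [194.2, 281.3]]
top head [[202.7, 278.0], [180.5, 275.1], [195.6, 275.9], [172.1, 272.8]]
top collar [[202.4, 281.5], [180.2, 278.5], [193.7, 268.9], [191.6, 280.1]]
[[156 157 154 142 110  91  67  70  76  83  57  46  48  45  51  67  74  60
   64]
 [152 138 121 119 107  85  67  67  82  79  54  48  50  42  52  69  67  61
   63]
 [145 114 105 105 101  80  75  72  78  75  56  46  51  46  58  73  63  61
   64]
 [137 106 103 101 103 106 111 108  88  71  71  67  69  64  65  69  61  62
   65]
 [150 116 106 102 102 103 121 124 117  92  81  79  77  74  67  64  60  62
   78]
 [151 118 105 104 103  99 107 121 122 102  87  85  85  85  80  80  78  79
   95]
 [153 135 106 102 103 103  92  96 117 115  99  86  83  82  82  84  86  94

[... 360 characters left out ...]
  82  83  81  80  79  89 135 154 157 155 155
  156]
 [158 158 157 145 110  88  80  78  75  83  78  77  99 149 157 157 157 158
  158]
 [157 155 155 151 118  98  88  84  79  78  77  83 106 146 154 156 157 155
  155]
 [156 155 154 152 135 105  98  96  94  89  91  94 101 129 156 158 160 158
  158]
 [158 156 156 156 144 109 104 105 105 103 102 101 104 120 153 154 156 158
  157]
 [160 157 156 158 154 123 107 103 104 108 106 105 105 109 135 156 156 158
  158]
 [156 156 154 157 155 140 108 103 102 102 104 100 106 106 127 157 159 155
  155]
 [153 153 153 154 155 151 117 106 105 106 105 104 107 106 112 149 156 157
  155]
 [141 145 148 150 152 151 132 105 104 106 104 101 101 104 108 134 154 156
  160]]
```

Request:
step_arm --steps '[{"x": 0,"y": 0,"z": 10,"rx": 0,"ry": 0,"rz": 0},{"x": 0,"y": 0,"z": 25,"rx": 0,"ry": 0,"rz": 0},{"x": 0,"y": 0,"z": 35,"rx": 0,"ry": 0,"rz": 0},{"x": 0,"y": 0,"z": 40,"rx": 0,"ry": 0,"rz": 0},{"x": 0,"y": 0,"z": 40,"rx": 0,"ry": 0,"rz": 0},{"x": 0,"y": 0,"z": 40,"rx": 0,"ry": 0,"rz": 0},{"x": 0,"y": 0,"z": 40,"rx": 0,"ry": 0,"rz": 0}]'

```text
clock: 6.3
tcp_pos: [0.519, 0.2519, 0.1611]
tcp_rot: [179.9, -0.0, 82.3]
ft_force: [-0.7, 0.1, -0.7]
finger_gap: 0.0113
grasp_force: 58.8
```

Run:
```python
from h import *
from rig import observe
go(.5137,.2517,.142,82.3)
print(observe()["dq"].round(2))
print([proj(n,np.array([.5137,.2517,.08])).round(1) for n in C])
```

```text
clock 6.30 pos [0.519  0.2519 0.1611] rot [ 1.7994e+02 -3.0000e-02  8.2260e+01] F [-0.7  0.1 -0.7] gap 0.0113 
 shift [-1.  -5.2 19.1] turn [ 0.06 -0.03 -0.04]
[ 0.08 -0.41 -0.4   0.04 -0.03 -0.01]
[array([458.6, 217.5]), array([206.7, 286.8])]
```

Request:
step_arm --steps '[{"x": -1,"y": -2.5,"z": 5,"rx": 0,"ry": 0,"rz": 0},{"x": -1.3,"y": -4.7,"z": 15,"rx": 0,"ry": 0,"rz": 0},{"x": -1.3,"y": -4.7,"z": 19,"rx": 0,"ry": 0,"rz": 0},{"x": -1.3,"y": -4.7,"z": 19,"rx": 0,"ry": 0,"rz": 0},{"x": -1.3,"y": -4.7,"z": 19,"rx": 0,"ry": 0,"rz": 0},{"x": -1.3,"y": -4.7,"z": 19,"rx": 0,"ry": 0,"rz": 0}]'

```text
clock: 6.8
tcp_pos: [0.5137, 0.2512, 0.1414]
tcp_rot: [180.0, -0.0, 82.3]
ft_force: [-0.3, -0.6, -0.9]
finger_gap: 0.0116
grasp_force: 58.8
```

Run:
```python
from h import *
from rig import snapshot
go(.5142,.2512,.125,82.3)
t=cv2.cvtColor(snapshot("top"),cv2.COLOR_RGB2BGR);s=cv2.cvtColor(snapshot("scene"),cv2.COLOR_RGB2BGR)
k=8
def crop(im,x,y,w,h):
    c=cv2.convertScaleAbs(cv2.resize(im[y:y+h,x:x+w],None,fx=k,fy=k,interpolation=2),alpha=1.6)
    for i in range(0,w,10):cv2.putText(c,str(x+i),(i*k,10),0,.3,(0,0,255),1)
    for i in range(0,h,10):cv2.putText(c,str(y+i),(0,i*k+4),0,.3,(0,0,255),1)
    return c
cv2.imwrite("pics/f.png",np.hstack([crop(s,435,180,50,60),crop(t,185,255,50,60)]))
```

```text
clock 6.80 pos [0.5137 0.2512 0.1414] rot [180.    -0.    82.26] F [-0.3 -0.6 -0.9] gap 0.0116 
 shift [ 0.1  0.5 16.4] turn [ 0.   -0.   -0.04]
```

View pics/f.png

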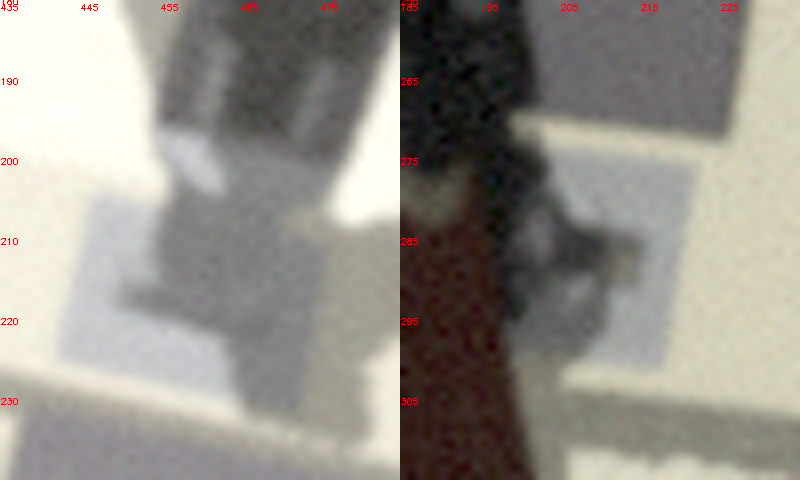

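The blade tip hangs right over the slot in both views: scene around (458,214), top around (207,286). I'll go down gently, watching the force.

Request:
step_arm --steps '[{"x": 0,"y": 0,"z": 2,"rx": 0,"ry": 0,"rz": 0},{"x": 0,"y": 0,"z": 4,"rx": 0,"ry": 0,"rz": 0},{"x": 0,"y": 0,"z": 6,"rx": 0,"ry": 0,"rz": 0},{"x": 0,"y": 0,"z": 8,"rx": 0,"ry": 0,"rz": 0},{"x": 0,"y": 0,"z": 10,"rx": 0,"ry": 0,"rz": 0},{"x": 0,"y": 0,"z": 11,"rx": 0,"ry": 0,"rz": 0},{"x": 0,"y": 0,"z": 11,"rx": 0,"ry": 0,"rz": 0}]'

```text
clock: 7.48
tcp_pos: [0.5134, 0.2511, 0.1299]
tcp_rot: [-180.0, 0.0, 82.3]
ft_force: [0.3, -0.1, -1.2]
finger_gap: 0.0111
grasp_force: 58.8
```

Request:
step_arm --steps '[{"x": 0,"y": 0,"z": 2,"rx": 0,"ry": 0,"rz": 0},{"x": 0,"y": 0,"z": 4,"rx": 0,"ry": 0,"rz": 0},{"x": 0,"y": 0,"z": 6,"rx": 0,"ry": 0,"rz": 0},{"x": 0,"y": 0,"z": 8,"rx": 0,"ry": 0,"rz": 0},{"x": 0,"y": 0,"z": 8,"rx": 0,"ry": 0,"rz": 0}]'

```text
clock: 7.9
tcp_pos: [0.5133, 0.251, 0.1217]
tcp_rot: [-179.9, 0.0, 82.3]
ft_force: [-0.1, 0.6, -1.0]
finger_gap: 0.0112
grasp_force: 58.8
```

Request:
step_arm --steps '[{"x": 0,"y": 0,"z": 3,"rx": 0,"ry": 0,"rz": 0},{"x": 0,"y": 0,"z": 6,"rx": 0,"ry": 0,"rz": 0},{"x": 0,"y": 0,"z": 9,"rx": 0,"ry": 0,"rz": 0},{"x": 0,"y": 0,"z": 12,"rx": 0,"ry": 0,"rz": 0},{"x": 0,"y": 0,"z": 15,"rx": 0,"ry": 0,"rz": 0},{"x": 0,"y": 0,"z": 17,"rx": 0,"ry": 0,"rz": 0},{"x": 0,"y": 0,"z": 17,"rx": 0,"ry": 0,"rz": 0}]'

```text
clock: 8.48
tcp_pos: [0.5133, 0.251, 0.1046]
tcp_rot: [-179.9, 0.0, 82.3]
ft_force: [-0.1, -0.2, -1.1]
finger_gap: 0.0108
grasp_force: 58.8
```

Request:
step_arm --steps '[{"x": 0,"y": 0,"z": 3,"rx": 0,"ry": 0,"rz": 0},{"x": 0,"y": 0,"z": 6,"rx": 0,"ry": 0,"rz": 0},{"x": 0,"y": 0,"z": 9,"rx": 0,"ry": 0,"rz": 0},{"x": 0,"y": 0,"z": 10,"rx": 0,"ry": 0,"rz": 0},{"x": 0,"y": 0,"z": 11,"rx": 0,"ry": 0,"rz": 0},{"x": 0,"y": 0,"z": 11.5,"rx": 0,"ry": 0,"rz": 0},{"x": 0,"y": 0,"z": 11.5,"rx": 0,"ry": 0,"rz": 0}]'

```text
clock: 9.07
tcp_pos: [0.5137, 0.2511, 0.0938]
tcp_rot: [-180.0, 0.0, 82.3]
ft_force: [-0.4, 0.2, -0.7]
finger_gap: 0.0114
grasp_force: 58.8
```

Request:
step_arm --steps '[{"x": 0,"y": 0,"z": 1,"rx": 0,"ry": 0,"rz": 0},{"x": 0,"y": 0,"z": 1.5,"rx": 0,"ry": 0,"rz": 0},{"x": 0,"y": 0,"z": 2,"rx": 0,"ry": 0,"rz": 0},{"x": 0,"y": 0,"z": 2,"rx": 0,"ry": 0,"rz": 0}]'

```text
clock: 9.4
tcp_pos: [0.514, 0.2513, 0.0932]
tcp_rot: [180.0, -0.0, 82.3]
ft_force: [-2.9, -1.8, 5.4]
finger_gap: 0.0113
grasp_force: 59.8
```

The collar is seated at the expected height with light contact. Now the clockwise turn, pressing slightly.

Request:
step_arm --steps '[{"x": 0,"y": 0,"z": 1,"rx": 0,"ry": 0,"rz": 3},{"x": 0,"y": 0,"z": 1,"rx": 0,"ry": 0,"rz": 8},{"x": 0,"y": 0,"z": 1,"rx": 0,"ry": 0,"rz": 13},{"x": 0,"y": 0,"z": 1,"rx": 0,"ry": 0,"rz": 18},{"x": 0,"y": 0,"z": 1,"rx": 0,"ry": 0,"rz": 23},{"x": 0,"y": 0,"z": 1,"rx": 0,"ry": 0,"rz": 28},{"x": 0,"y": 0,"z": 1,"rx": 0,"ry": 0,"rz": 33},{"x": 0,"y": 0,"z": 1,"rx": 0,"ry": 0,"rz": 36},{"x": 0,"y": 0,"z": 1,"rx": 0,"ry": 0,"rz": 36}]'

```text
clock: 10.15
tcp_pos: [0.514, 0.252, 0.0932]
tcp_rot: [-180.0, -0.1, 46.2]
ft_force: [-4.6, 0.9, 9.1]
finger_gap: 0.0107
grasp_force: 60.4
```

```bash
python3 -c "
from h import *
from rig import observe
go(.514,.2513,.0932,-1)
print(observe()['wrist_torque'])"
```

```text
clock 10.15 pos [0.514  0.252  0.0932] rot [-1.7995e+02 -8.0000e-02  4.6170e+01] F [-4.6  0.9  9.1] gap 0.0107 
 shift [-0.5  0.5  0. ] turn [-0.07 -0.05 47.17]
[ 0.02346167  0.8946912  -0.05917847]
```

Request:
step_arm --steps '[{"x": 0,"y": 0,"z": 0,"rx": 0,"ry": 0,"rz": 5},{"x": 0,"y": 0,"z": 0,"rx": 0,"ry": 0,"rz": 10},{"x": 0,"y": 0,"z": 0,"rx": 0,"ry": 0,"rz": 15},{"x": 0,"y": 0,"z": 0,"rx": 0,"ry": 0,"rz": 20},{"x": 0,"y": 0,"z": 0,"rx": 0,"ry": 0,"rz": 25},{"x": 0,"y": 0,"z": 0,"rx": 0,"ry": 0,"rz": 30},{"x": 0,"y": 0,"z": 0,"rx": 0,"ry": 0,"rz": 35},{"x": 0,"y": 0,"z": 0,"rx": 0,"ry": 0,"rz": 38},{"x": 0,"y": 0,"z": 0,"rx": 0,"ry": 0,"rz": 38}]'

```text
clock: 10.9
tcp_pos: [0.5142, 0.2525, 0.0932]
tcp_rot: [-179.9, -0.1, 8.2]
ft_force: [-4.4, 2.2, 7.9]
finger_gap: 0.011
grasp_force: 60.3
```

```bash
python3 -c "
from h import *
from rig import observe
go(.514,.2513,.0932,-1)
print(observe()['wrist_torque'])"
```

```text
clock 10.90 pos [0.5142 0.2525 0.0932] rot [-1.7985e+02 -9.0000e-02  8.1600e+00] F [-4.4  2.2  7.9] gap 0.011 
 shift [-0.4  1.2  0. ] turn [-0.15 -0.07  9.16]
[ 0.31263965  0.87345437 -0.08912908]
```

Request:
step_arm --steps '[{"x": 0,"y": 0,"z": 0,"rx": 0,"ry": 0,"rz": 3},{"x": 0,"y": 0,"z": 0,"rx": 0,"ry": 0,"rz": 6},{"x": 0,"y": 0,"z": 0,"rx": 0,"ry": 0,"rz": 9},{"x": 0,"y": 0,"z": 0,"rx": 0,"ry": 0,"rz": 11},{"x": 0,"y": 0,"z": 0,"rx": 0,"ry": 0,"rz": 11}]'

```text
clock: 11.32
tcp_pos: [0.5143, 0.2526, 0.0933]
tcp_rot: [-179.8, -0.1, -2.7]
ft_force: [-3.5, 2.8, 8.5]
finger_gap: 0.0114
grasp_force: 60.6
```

```bash
python3 -c "
from h import *
from rig import observe
go(.514,.2513,.0932,-1)
print(observe()['wrist_torque'])"
```

```text
clock 11.32 pos [0.5143 0.2526 0.0933] rot [-1.7985e+02 -8.0000e-02 -2.6800e+00] F [-3.5  2.8  8.5] gap 0.0114 
 shift [-0.3  1.3  0.1] turn [-0.15 -0.09 -1.68]
[0.47480162 0.78825653 0.62286987]
```

The moment jumped, so the stop has been reached at about 85° of turn. Release and lift.

Request:
step_arm --steps '[{"x": 0,"y": 0,"z": 0,"rx": 0,"ry": 0,"rz": -1},{"x": 0,"y": 0,"z": -0.7,"rx": 0,"ry": 0,"rz": -1},{"x": 0,"y": 0,"z": -0.7,"rx": 0,"ry": 0,"rz": -1},{"x": 0,"y": 0,"z": -0.7,"rx": 0,"ry": 0,"rz": -1},{"x": 0,"y": 0,"z": -0.7,"rx": 0,"ry": 0,"rz": -1},{"x": 0,"y": 0,"z": -0.7,"rx": 0,"ry": 0,"rz": -1}]' --grip 45

```text
clock: 11.82
tcp_pos: [0.5136, 0.251, 0.0913]
tcp_rot: [180.0, 0.0, -1.8]
ft_force: [-0.2, -0.7, 0.6]
finger_gap: 0.045
grasp_force: 0.0
```

Request:
step_arm --steps '[{"x": 0,"y": 0,"z": -10,"rx": 0,"ry": 0,"rz": 0},{"x": 0,"y": 0,"z": -30,"rx": 0,"ry": 0,"rz": 0},{"x": 0,"y": 0,"z": -55,"rx": 0,"ry": 0,"rz": 0},{"x": 0,"y": 0,"z": -80,"rx": 0,"ry": 0,"rz": 0},{"x": 0,"y": 0,"z": -100,"rx": 0,"ry": 0,"rz": 0},{"x": 0,"y": 0,"z": -107,"rx": 0,"ry": 0,"rz": 0},{"x": 0,"y": 0,"z": -107,"rx": 0,"ry": 0,"rz": 0},{"x": 0,"y": 0,"z": -107,"rx": 0,"ry": 0,"rz": 0}]'

```text
clock: 12.48
tcp_pos: [0.5136, 0.2511, 0.1984]
tcp_rot: [180.0, -0.0, -1.7]
ft_force: [-0.6, 0.5, -1.6]
finger_gap: 0.0449
grasp_force: 0.0
```

Run:
```python
from h import *
a=np.radians(-7.7);R=np.array([[np.cos(a),-np.sin(a)],[np.sin(a),np.cos(a)]])
o=np.array([.5137,.2515])-R@[-.068,.030]
print("case",o)
for p in [(30,108),(30,150),(30,128),(30,113-120)]: print(p,o+R@np.array(p)/1e3)
q=o+R@np.array([30,150])/1e3
# measured fin in images
S=lambda x,y:np.array([335+x/4,180+y/4]);T=lambda x,y:np.array([150+x/5,195+y/5])
print("fin ends",tri(S(688,252),T(113,322)),tri(S(668,455),T(162,78)))
go(*q,.2,82.3)
```

```text
case [0.57706727 0.21265944]
(30, 108) [0.62126728 0.31566604]
(30, 150) [0.6268947  0.35728734]
(30, 128) [0.623947   0.33548571]
(30, -7) [0.60585886 0.20170298]
fin ends (array([0.56764545, 0.32246916, 0.09248443]), np.float64(0.007456730268370369)) (array([0.66739805, 0.30936957, 0.09119844]), np.float64(0.009992707852327335))
clock 12.48 pos [0.5136 0.2511 0.1984] rot [180.    -0.    -1.74] F [-0.6  0.5 -1.6] gap 0.0449 
 shift [ 110.  -109.6   -1.6] turn [  0.     0.   -84.04]
```

The fin's measured centre is about (0.618, 0.316), which fits the prediction of (0.621, 0.316). I'll close the fingers, move behind the fin and go down.

Request:
step_arm --steps '[{"x": 18,"y": -18,"z": 0,"rx": 0,"ry": 0,"rz": 2},{"x": 45,"y": -45,"z": 0,"rx": 0,"ry": 0,"rz": 4},{"x": 72,"y": -72,"z": 0,"rx": 0,"ry": 0,"rz": 6},{"x": 95,"y": -95,"z": 0,"rx": 0,"ry": 0,"rz": 6},{"x": 110,"y": -110,"z": 0,"rx": 0,"ry": 0,"rz": 6},{"x": 110,"y": -110,"z": 0,"rx": 0,"ry": 0,"rz": 6},{"x": 110,"y": -110,"z": 0,"rx": 0,"ry": 0,"rz": 6},{"x": 110,"y": -110,"z": 0,"rx": 0,"ry": 0,"rz": 6}]' --grip 0

```text
clock: 13.15
tcp_pos: [0.6258, 0.357, 0.1963]
tcp_rot: [179.9, 0.2, -7.7]
ft_force: [-0.8, 0.5, -0.1]
finger_gap: 0.0002
grasp_force: 0.0
```

Run:
```python
from h import *
from rig import snapshot
go(.6269,.3573,.086,-7.7)
t=cv2.cvtColor(snapshot("top"),cv2.COLOR_RGB2BGR);s=cv2.cvtColor(snapshot("scene"),cv2.COLOR_RGB2BGR)
c=np.hstack([s[150:350,335:535],t[180:380,130:330]])
cv2.imwrite("pics/g.png",cv2.convertScaleAbs(cv2.resize(c,(800,400),interpolation=2),alpha=1.5))
```

```text
clock 13.15 pos [0.6258 0.357  0.1963] rot [179.88   0.18  -7.74] F [-0.8  0.5 -0.1] gap 0.0002 
 shift [  1.4  -0.6 110.3] turn [ 0.12  0.18 -0.04]
```

View pics/g.png

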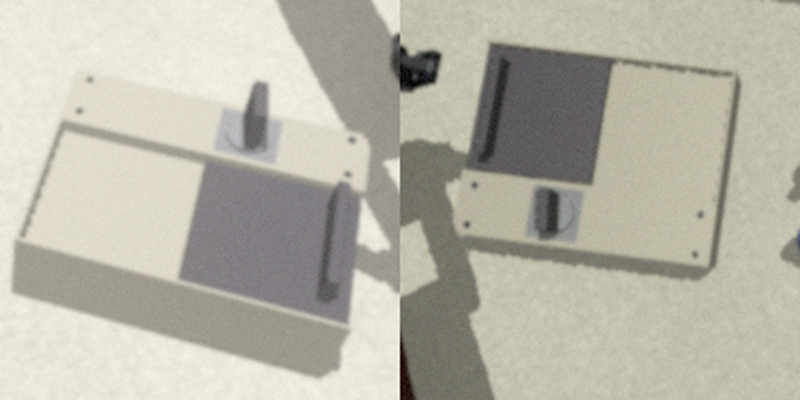

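Both views show the key seated, turned nearly crosswise, with its collar flat on the lock face. The fin is clear. Going down behind it.

Request:
step_arm --steps '[{"x": 1,"y": -1,"z": 15,"rx": 0,"ry": 0,"rz": 0},{"x": 1,"y": -1,"z": 38,"rx": 0,"ry": 0,"rz": 0},{"x": 1,"y": -1,"z": 62,"rx": 0,"ry": 0,"rz": 0},{"x": 1,"y": -1,"z": 85,"rx": 0,"ry": 0,"rz": 0},{"x": 1,"y": -1,"z": 103,"rx": 0,"ry": 0,"rz": 0},{"x": 1,"y": -1,"z": 110,"rx": 0,"ry": 0,"rz": 0},{"x": 1,"y": -1,"z": 110,"rx": 0,"ry": 0,"rz": 0},{"x": 1,"y": -1,"z": 110,"rx": 0,"ry": 0,"rz": 0}]'

```text
clock: 13.92
tcp_pos: [0.6279, 0.3584, 0.0886]
tcp_rot: [180.0, 0.0, -7.8]
ft_force: [0.0, 0.6, 0.2]
finger_gap: 0.0
grasp_force: 0.0
```

Request:
step_arm --steps '[{"x": 0,"y": 5,"z": 0,"rx": 0,"ry": 0,"rz": 0},{"x": 0,"y": 10,"z": 0,"rx": 0,"ry": 0,"rz": 0},{"x": 0,"y": 15,"z": 0,"rx": 0,"ry": 0,"rz": 0},{"x": 0,"y": 20,"z": 0,"rx": 0,"ry": 0,"rz": 0},{"x": 0,"y": 25,"z": 0,"rx": 0,"ry": 0,"rz": 0},{"x": 0,"y": 30,"z": 0,"rx": 0,"ry": 0,"rz": 0},{"x": 0,"y": 33,"z": 0,"rx": 0,"ry": 0,"rz": 0},{"x": 0,"y": 33,"z": 0,"rx": 0,"ry": 0,"rz": 0}]'

```text
clock: 14.58
tcp_pos: [0.6239, 0.3253, 0.0891]
tcp_rot: [-180.0, -0.0, -7.8]
ft_force: [1.6, 1.5, -0.1]
finger_gap: -0.0002
grasp_force: 0.0
```

Request:
step_arm --steps '[{"x": 0,"y": 4,"z": 0,"rx": 0,"ry": 0,"rz": 0},{"x": 0,"y": 9,"z": 0,"rx": 0,"ry": 0,"rz": 0},{"x": 0,"y": 15,"z": 0,"rx": 0,"ry": 0,"rz": 0},{"x": 0,"y": 21,"z": 0,"rx": 0,"ry": 0,"rz": 0},{"x": 0,"y": 27,"z": 0,"rx": 0,"ry": 0,"rz": 0},{"x": 0,"y": 33,"z": 0,"rx": 0,"ry": 0,"rz": 0},{"x": 0,"y": 39,"z": 0,"rx": 0,"ry": 0,"rz": 0},{"x": 0,"y": 45,"z": 0,"rx": 0,"ry": 0,"rz": 0},{"x": 0,"y": 50,"z": 0,"rx": 0,"ry": 0,"rz": 0},{"x": 0,"y": 50,"z": 0,"rx": 0,"ry": 0,"rz": 0}]'

```text
clock: 15.42
tcp_pos: [0.6165, 0.2749, 0.0882]
tcp_rot: [179.9, 0.1, -7.8]
ft_force: [-0.1, 0.1, -0.3]
finger_gap: 0.0001
grasp_force: 0.0
```

Request:
step_arm --steps '[{"x": 0,"y": 4,"z": 0,"rx": 0,"ry": 0,"rz": 0},{"x": 0,"y": 10,"z": 0,"rx": 0,"ry": 0,"rz": 0},{"x": 0,"y": 17,"z": 0,"rx": 0,"ry": 0,"rz": 0},{"x": 0,"y": 24,"z": 0,"rx": 0,"ry": 0,"rz": 0},{"x": 0,"y": 31,"z": 0,"rx": 0,"ry": 0,"rz": 0},{"x": 0,"y": 38,"z": 0,"rx": 0,"ry": 0,"rz": 0},{"x": 0,"y": 44,"z": 0,"rx": 0,"ry": 0,"rz": 0},{"x": 0,"y": 50,"z": 0,"rx": 0,"ry": 0,"rz": 0},{"x": 0,"y": 55,"z": 0,"rx": 0,"ry": 0,"rz": 0}]'

```text
clock: 16.17
tcp_pos: [0.6091, 0.2211, 0.0882]
tcp_rot: [180.0, 0.0, -7.8]
ft_force: [-0.1, 1.6, -2.2]
finger_gap: 0.0001
grasp_force: 1.1
```

```bash
python3 -c "
from h import *
go(.60685,.2095,.0886,-7.7)"
```

```text
clock 16.17 pos [0.6091 0.2211 0.0882] rot [ 1.7998e+02  5.0000e-02 -7.7600e+00] F [-0.1  1.6 -2.2] gap 0.0001 
 shift [-0.7 11.8 -0.4] turn [ 0.02  0.05 -0.06]
```

Request:
step_arm --steps '[{"x": 0,"y": 2,"z": 0,"rx": 0,"ry": 0,"rz": 0},{"x": 0,"y": 4,"z": 0,"rx": 0,"ry": 0,"rz": 0},{"x": 0,"y": 6,"z": 0,"rx": 0,"ry": 0,"rz": 0},{"x": 0,"y": 8,"z": 0,"rx": 0,"ry": 0,"rz": 0}]'

```text
clock: 16.5
tcp_pos: [0.6085, 0.2159, 0.0886]
tcp_rot: [-179.7, -0.0, -7.8]
ft_force: [2.4, 12.8, -3.2]
finger_gap: -0.0001
grasp_force: 6.6
```

Request:
step_arm --steps '[{"x": 0,"y": 1.5,"z": 0,"rx": 0,"ry": 0,"rz": 0},{"x": 0,"y": 3,"z": 0,"rx": 0,"ry": 0,"rz": 0}]'

```text
clock: 16.67
tcp_pos: [0.6084, 0.2158, 0.0887]
tcp_rot: [-179.4, -0.1, -7.7]
ft_force: [3.6, 19.9, -6.5]
finger_gap: -0.0003
grasp_force: 10.3
```

The fingers are held at the stop: the force rises to 20 N with no further motion, at the predicted place. Back off and rise.

Request:
step_arm --steps '[{"x": 0,"y": -4,"z": 0,"rx": 0,"ry": 0,"rz": 0},{"x": 0,"y": -12,"z": 0,"rx": 0,"ry": 0,"rz": 0},{"x": 0,"y": -20,"z": -5,"rx": 0,"ry": 0,"rz": 0},{"x": 0,"y": -20,"z": -30,"rx": 0,"ry": 0,"rz": 0},{"x": 0,"y": -20,"z": -60,"rx": 0,"ry": 0,"rz": 0},{"x": 0,"y": -50,"z": -90,"rx": 0,"ry": 0,"rz": 0},{"x": 0,"y": -80,"z": -110,"rx": 0,"ry": 0,"rz": 0},{"x": 0,"y": -110,"z": -120,"rx": 0,"ry": 0,"rz": 0},{"x": 0,"y": -140,"z": -120,"rx": 0,"ry": 0,"rz": 0},{"x": 0,"y": -140,"z": -120,"rx": 0,"ry": 0,"rz": 0}]'

```text
clock: 17.5
tcp_pos: [0.6275, 0.3548, 0.2112]
tcp_rot: [-179.8, -0.2, -7.5]
ft_force: [-0.6, -0.7, -0.5]
finger_gap: 0.0001
grasp_force: 0.0
```

Run:
```python
from h import *
from rig import snapshot
t=cv2.cvtColor(snapshot("top"),cv2.COLOR_RGB2BGR);s=cv2.cvtColor(snapshot("scene"),cv2.COLOR_RGB2BGR)
c=np.hstack([s[100:400,135:535],t[120:420,110:510]])
cv2.imwrite("pics/i.png",cv2.convertScaleAbs(c,alpha=1.5))
```

```text
(no output)
```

View pics/i.png

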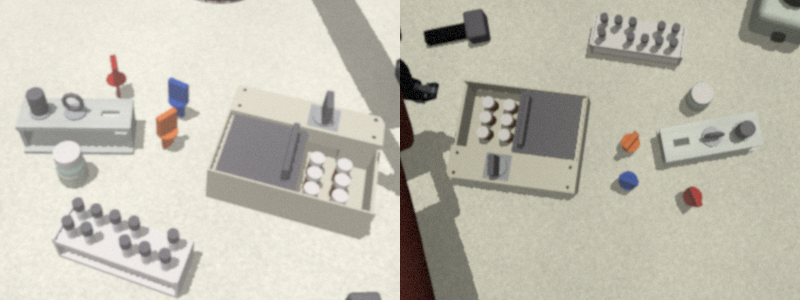

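The cover is fully open, with the compartment and its jars showing. The key is turned and home in the lock, the spares are still in the stand, and the jar and rack are where they were. Handing in.

```bash
python3 -c "
from rig import r
print(r.sign_off())"
```

```text
the job is handed in; nothing more can be done
None
```

The flat-headed key is fully down in the lock and turned to its stop, the grey cover is pushed open to its stop, the spare keys, jar and rack look undisturbed, and I handed the job in at about 17.6 s; it returned no verdict.

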